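# Drive the stuck piston out of the sugarcraft extruder with its plunger

### The job

The white sealing piston is stuck in the barrel of the bench sugarcraft extruder; drive it out at the open front end with the extruder's own plunger so that it can be washed. Lift the plunger from its wooden block, start it into the barrel's mouth, let go when it is about halfway in and your fingers are near the mouth, take it again further back by its handle, push it fully home until its collar sits on the mouth, and leave it there. The barrel may stand a little skew on its foot, so follow it by feel: push gently, never with more than about 2 kg end on or sideways, and do not disturb the loose things on the table.

Things in the scene. Friction and masses are not known exactly. Their poses are not given: they have to be found in the camera images.
- extruder: White foot of the bench extruder, fixed to the table, 170 x 90 x 16 mm, with the level steel barrel: 190 mm long, 29 mm outside, clamp knobs up to 122 mm high. Origin on the table below the barrel's middle, z up. The barrel's carriage swivels on a pin below the mouth and is stiff: it stands up to 0.13 rad left or right of the foot's x axis, which runs from mouth to open front.
- bore_mouth (a point): Centre of the bore in the flange face (41 mm wide) where the plunger goes in, on the swivel pin's axis: x = -95 mm, 85 mm above the table in the extruder's frame. Axes as the foot's, so x points into the bore only to within the swivel (0.13 rad, not measured). Bore 20 mm in diameter, level, straight through, with a 45 degree lead-in 27 mm wide, 3.5 mm deep.
- piston (a joint): White piston, 24 mm long, that slides in the bore. Value in m: 0 = its rear face is 60 mm inside the mouth, growing towards the front; starts at 0 to 0.035. It moves only when pushed with 6 N (plus 0.6 N per 10 mm/s) and stays where it is left. With the plunger home it reads 0.115 and stands 9 mm proud of the front end.
- plunger: Aluminium plunger, 225 mm long, 0.13 to 0.27 kg, lying level in the block's groove. Origin on its axis in the front face of the collar, the face that seats on the mouth; x along the axis to the nose. Shaft 18 mm in diameter, x = 0 to 175 mm. Collar 32 mm wide, x = -6 to 0. Handle 24 mm in diameter, x = -50 to -6 mm. Centre of mass near x = 48 mm.
- plunger_nose (a point): Centre of the plunger's nose end, at x = 175 mm of the plunger; the last 4 mm of the shaft taper to 12 mm. The shaft has 1 mm clearance all round in the bore.
- handle_mid (a point): On the plunger's axis in the handle, at x = -26 mm of the plunger: where to take it for the second push. Let go halfway in, the plunger stays there, the handle sagging about 4 mm.
- storage_block: Wooden block fixed to the table, 247 x 76 x 46 mm; origin centre of underside, x along its groove, to the plunger's nose. The plunger lies in the groove, axis 36 mm up, flush with the top, so its ends cannot be gripped. Finger cut-out across the whole width at x = -34 to +36 mm, floor 8 mm up: there the shaft is bare; take it and lift straight up. The plunger's origin is near x = -62.5 mm.
- nozzle_cap: Knurled steel screw cap of the extruder, 41 mm diameter, 17 mm high, loose, standing on the table; leave alone. Origin centre of its underside.
- nozzle_tall: Pale steel piping nozzle standing on its wide end, 32 mm wide, 42 mm high, loose; leave alone. Origin centre of its underside.
- nozzle_short: Pale steel piping nozzle standing on its wide end, 26 mm wide, 34 mm high, loose; leave alone. Origin centre of its underside.
- sprinkle_jar: Small clear jar with a ribbed lid, 45 mm wide, 60 mm high, loose; leave alone. Origin centre of its underside.

How it is judged:
By the outcome, as a careful person would: the job done as asked, in the order asked, and still so for the second after the job is handed in, with the robot touching nothing.
It also fails if it takes over 72 s, if anything falls off the work surface, if the arm or the gripper's body presses on something with over 40 N, if the wrist force passes 120 N, or if a joint passes its speed limit or range.

### The arm

A 6-joint arm with a two-finger parallel gripper is mounted at the origin on a cart in front of the work surface, level with it; the furniture and walls round the work are solid. World frame = base frame: x ahead of the robot, y to its left, z up, the work surface at z = 0. Lengths are in m, angles in rad, forces in N, time in s.
With the tool pointing down it reaches from about 0.275 to 0.75 m from the base axis. Payload 10.2 kg.
Tool frame: the origin (TCP) lies midway between the tips of the shut fingers; the grasp point (between the pads) lies 19 mm behind it (ctrl.pinch_z is the distance from the TCP to the grasp point, in m); z points along the fingers, y is the line along which they close (so a half turn about z gives the same grasp; the last joint's range is limited). The gripper opens to 85 mm and grips with 20 to 120 N. Pads are 22 mm wide; open, the fingers measure 114 mm over their backs; the gripper's body (76 mm by 85 mm) begins 54 mm behind the grasp point. The pads swing forward as they close: fully open they stand 13 mm farther back than shut.
Start: joints at [0.975, 0.313, 1.498, -0, 1.331, -0.223], TCP at [0.191, 0.489, 0.231] pointing down, gripper open.
Joint ranges: [-2.94, 2.94], [-0.97, 2.17], [0.19, 2.56], [-1.23, 4.37], [0.02, 3.11], [-2.88, 2.88]. Speed limits (rad/s): [2.39, 2.39, 3.01, 3.14, 3.14, 3.14].

### API

Orientations are given as a 3x3 rotation matrix whose columns are the frame's x, y, z axes.
In Python, from workcell import ctrl, eyes gives the robot as it stands. The module is installed in compiled form; this text tells all that it offers.
- The arm moves only by the tool apply_moves, never from a script. Its argument "motion" is text: rows parted by semicolons, each of 5 numbers parted by spaces: the gripper command: -1 is fully open, 1 is shut, values between are in proportion, then the shift along the tool's x, y, z in mm, then the turn about the tool's z in degrees. A call has 1 to 12 rows; each row shifts and turns the commanded pose from where the row before left it, along the tool's axes as they then stand; what a row does not reach is not made up. A row lasts 1/8 s, in which the tool goes at most 62.5 mm and 10.7 degrees, less where a joint would pass 70% of its speed; a pose out of reach is approached as far as the arm can. A call with a gripper value outside its range is refused whole. The fingers move at their own pace and stop on an object; "newtons" is the grip in N (left out, the last holds). Time passes only in rows, so rows that do not move let the fingers close. It gives the time, the measured TCP pose, the force, the opening and the grip force at its end, in the units of the state.
- ctrl.read_state(): the state, without advancing time (a new reading comes with each control period).
- eyes.grab_frame(name): name is "scene" or "top" or "wrist"; returns a dict with "image" (384x512x3 uint8, blue, green, red), "mtx" (3x3 intrinsics, pixels), "pose" (4x4, takes a point from camera to world coordinates); the wrist camera has in their place "tool_from_camera" (4x4, takes a point from camera to tool coordinates, whose origin is the TCP and whose axes are the flange's). Camera axes: x right, y up, looking along -z (the intrinsics and any distortion apply to the point x, -y, -z); pixel columns grow to the right and rows downward; lengths in m; the calibration is good to about 2 mm. A picture is of the moment at which its call begins: read the wrist's pose just before it. There is no depth.
- ctrl.job_done(): hands the job in; it is judged then, once.
The state is a dict: "clock": time; "joint_pos": joint angles; "qd": joint speeds; "tau": joint torques, N m; "tcp_pos": TCP position; "tcp_rot": TCP orientation; "ft_force": force on the tool from outside, world axes, zero at the start; "torque": the same for the moment, N m; "gripper_width": finger opening in m; "gripper_force": force on a finger pad.
Only numpy, scipy, OpenCV 4.12 (cv2) and the standard library are available. Lean on these libraries where they do the work, as an engineer would, in place of code of your own. Each camera call takes 0.05 s, during which the arm holds its last target. There are 200 camera calls.

## Working session

There is one attempt and no reset: what is moved stays moved. The work goes in short steps, Python scripts to look and compute and a tool call to move; the robot and the scene stay as the last step left them, time stands still between calls to the robot, and variables do not carry over. Pictures are saved under pics/ and viewed, at most 10 in all, crops included, and the job is handed in when it is done.

Besides the shell and the picture viewer there is one more tool, called after "Call:" as name(argument=value, ...), one argument or row to a line, values as JSON. apply_moves: Moves the arm, as the interface text tells. Its arguments: {"type":"object","properties":{"motion":{"type":"string"},"newtons":{"type":"number"}},"required":["motion"]}

```bash
mkdir -p pics; ls
python3 - <<'E'
from workcell import ctrl, eyes
import cv2, numpy as np
np.set_printoptions(precision=4,suppress=True)
s=ctrl.read_state(); print(s)
for n in ("scene","top"):
    f=eyes.grab_frame(n); cv2.imwrite(f"pics/{n}0.png",f["image"]); print(n,f["mtx"],f["pose"],[k for k in f])
    np.savez(n+"0.npz",**{k:v for k,v in f.items() if isinstance(v,np.ndarray)})
f=eyes.grab_frame("wrist"); print(f["mtx"],f["tool_from_camera"])
E
```

```text
pics
{'clock': 0.0, 'joint_pos': array([ 0.9746,  0.3134,  1.4985,  0.    ,  1.331 , -0.2234]), 'qd': array([-0.0002,  0.0001, -0.0014, -0.0003, -0.0008, -0.0018]), 'tau': array([ -0.0005, -41.2248, -25.9748,  -0.0002,   0.004 ,   0.    ]), 'tcp_pos': array([0.191 , 0.4887, 0.2307]), 'tcp_rot': array([[-0.9313,  0.3642, -0.0008],
       [ 0.3642,  0.9313, -0.0011],
       [ 0.0003, -0.0013, -1.    ]]), 'ft_force': array([-1.2807, -1.4413, -0.6319]), 'torque': array([-0.0016, -0.0083, -0.0205]), 'gripper_force': 0.0, 'gripper_width': 0.08518061043473713}
scene [[399.046    0.     252.6861]
 [  0.     399.046  191.8559]
 [  0.       0.       1.    ]] [[-0.6858  0.2999 -0.6631 -0.0909]
 [-0.7278 -0.2864  0.6231  0.8501]
 [-0.0031  0.91    0.4147  0.4976]
 [ 0.      0.      0.      1.    ]] ['image', 'mtx', 'pose']
top [[476.3976   0.     263.0119]
 [  0.     476.3976 192.8689]
 [  0.       0.       1.    ]] [[-0.0163  0.9821 -0.1874  0.319 ]
 [-0.9998 -0.018  -0.0076  0.2417]
 [-0.0109  0.1873  0.9822  1.3163]
 [ 0.      0.      0.      1.    ]] ['image', 'mtx', 'pose']
[[324.6576   0.     252.4192]
 [  0.     324.6576 188.3381]
 [  0.       0.       1.    ]] [[-0.0003  0.9569  0.2905  0.0737]
 [ 1.      0.0005 -0.0006  0.0001]
 [-0.0008  0.2905 -0.9569 -0.143 ]
 [ 0.      0.      0.      1.    ]]
```

View pics/top0.png

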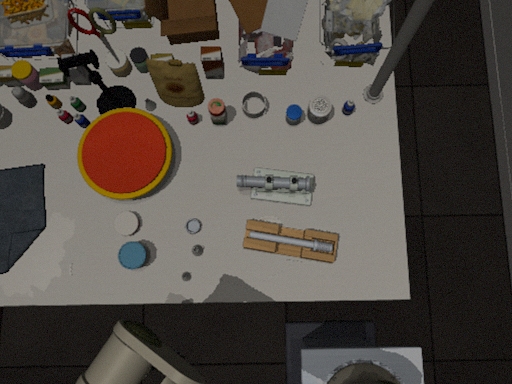

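View pics/scene0.png

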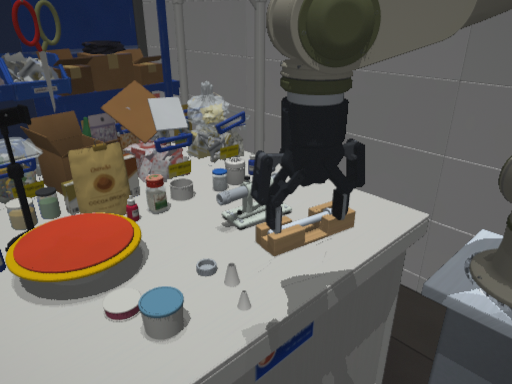

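```bash
cat > h.py <<'E'
import numpy as np, cv2
np.set_printoptions(precision=4,suppress=True)
def ray(px,K,P,z):
    "pixel -> world point at height z"
    d=P[:3,:3]@np.array([(px[0]-K[0,2])/K[0,0],-(px[1]-K[1,2])/K[1,1],-1]); o=P[:3,3]
    return o+d*(z-o[2])/d[2]
def proj(p,K,P):
    c=P[:3,:3].T@(np.asarray(p)-P[:3,3]); return np.array([K[0,2]+K[0,0]*c[0]/-c[2],K[1,2]-K[1,1]*c[1]/-c[2]])
def wrist(save=None):
    from workcell import ctrl, eyes
    s=ctrl.read_state(); f=eyes.grab_frame("wrist")
    T=np.eye(4);T[:3,:3]=s["tcp_rot"];T[:3,3]=s["tcp_pos"]
    if save: cv2.imwrite(save,f["image"])
    return f["image"],f["mtx"],T@f["tool_from_camera"],s
E
python3 - <<'E'
import cv2
i=cv2.imread("pics/top0.png")[150:275,215:355]
cv2.imwrite("pics/c1.png",cv2.resize(i,None,fx=4.6,fy=4.6,interpolation=cv2.INTER_CUBIC))
E
```

```text
(no output)
```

View pics/c1.png

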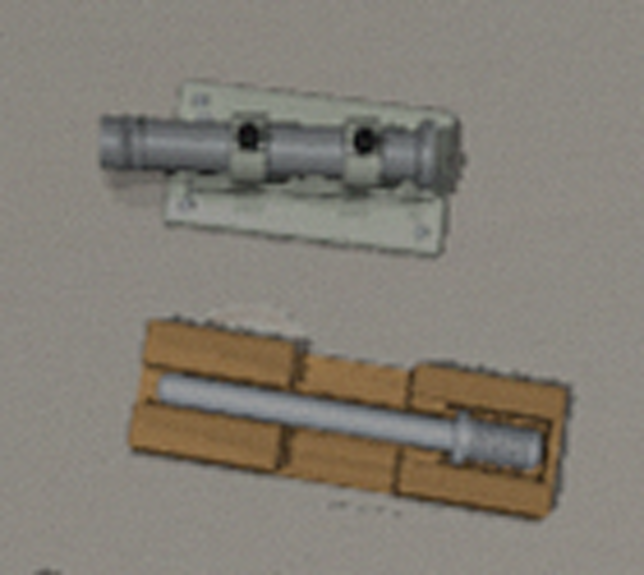

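Run:
```python
from h import *
d=np.load("top0.npz");K,P=d["mtx"],d["pose"]
g=lambda u,v,z: ray((u/4.6+215-.4,v/4.6+150-.4),K,P,z)
c=np.array([g(180,82,.016),g(460,113,.016),g(440,255,.016),g(165,222,.016)])
print("foot",c,c.mean(0)); 
ax=(c[0]+c[3]-c[1]-c[2])[:2]; print("foot yaw",np.arctan2(ax[1],ax[0]), np.linalg.norm(ax)/2)
f,m=g(102,142,.085),g(445,157,.085); b=(f-m)[:2]; print("front",f,"flange",m,np.arctan2(b[1],b[0]),np.linalg.norm(b))
n,h,co=g(160,387,.036),g(545,450,.036),g(460,437,.036);p=(n-h)[:2];print("nose",n,"hend",h,"col",co,np.arctan2(p[1],p[0]),np.linalg.norm(p))
q=np.array([g(148,320,.046),g(572,383,.046),g(548,518,.046),g(132,450,.046)]);ax=(q[0]+q[3]-q[1]-q[2])[:2];print("block",q.mean(0),np.arctan2(ax[1],ax[0]),np.linalg.norm(ax)/2)
```

```text
foot [[0.6403 0.2767 0.016 ]
 [0.6177 0.1067 0.016 ]
 [0.5305 0.1219 0.016 ]
 [0.5537 0.2868 0.016 ]] [0.5856 0.198  0.016 ]
foot yaw 1.4350487753546044 0.1690113823500935
front [0.5886 0.3202 0.085 ] flange [0.5762 0.1234 0.085 ] 1.5075119876709095 0.1971368408186368
nose [0.452  0.2902 0.036 ] hend [0.4114 0.0668 0.036 ] col [0.4198 0.1159 0.036 ] 1.3911846846067322 0.22703795443819877
block [0.4315 0.1804 0.046 ] 1.3987489229469823 0.2455170140936267
```

Call:
apply_moves(
  motion="-1 0 0 0 9.8;-1 0 0 0 9.8;-1 0 0 0 9.8;-1 0 0 0 9.8;-1 0 0 0 9.8;-1 0 0 0 9.8;-1 0 0 0 9.8;-1 0 0 0 9.8;-1 -35 45 0 0;-1 -35 45 0 0;-1 -35 45 0 0;-1 -35 45 0 0",
)

```text
clock: 1.65
tcp_pos: [0.3458, 0.319, 0.2312]
tcp_rot: [[0.169, 0.986, -0.0], [0.986, -0.169, -0.0], [-0.0, -0.0, -1.0]]
ft_force: [1.1, 1.2, -0.0]
gripper_width: 0.0851
gripper_force: 0.0
```

Call:
apply_moves(
  motion="-1 -35 45 0 0;-1 -35 45 0 0;-1 -35 45 0 0;-1 -35 45 0 0;-1 0 0 0 0;-1 0 0 0 0",
)

```text
clock: 2.4
tcp_pos: [0.4981, 0.1522, 0.231]
tcp_rot: [[0.17, 0.986, -0.001], [0.986, -0.17, 0.0], [0.0, -0.001, -1.0]]
ft_force: [-0.4, 0.6, 0.3]
gripper_width: 0.0852
gripper_force: 0.0
```

Run:
```python
from h import *
im,K,C,s=wrist("pics/w1.png"); np.savez("w1.npz",K=K,C=C); print(s["tcp_pos"],s["tcp_rot"],s["clock"],s["ft_force"])
cv2.imwrite("pics/w1b.png",cv2.resize(im,None,fx=1.56,fy=1.56,interpolation=cv2.INTER_CUBIC))
```

```text
[0.4981 0.1522 0.231 ] [[ 0.1696  0.9855 -0.0009]
 [ 0.9855 -0.1696  0.0002]
 [ 0.     -0.0009 -1.    ]] 2.4 [-0.4477  0.5621  0.316 ]
```

View pics/w1b.png

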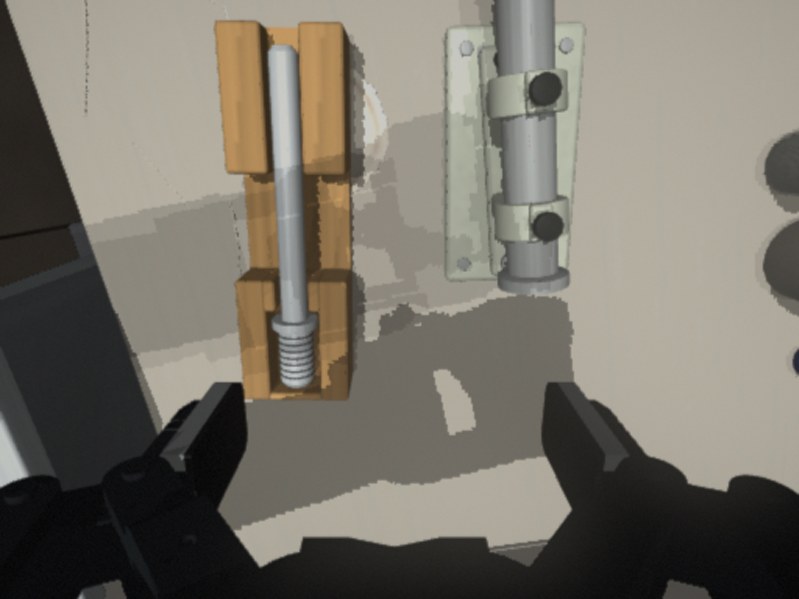

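Run:
```python
from h import *
d=np.load("w1.npz");K,C=d["K"],d["C"]
g=lambda u,v,z: ray((u/1.56-.2,v/1.56-.2),K,C,z)[:2]
yaw=lambda a:np.arctan2(a[1],a[0])
m,f,f2=g(535,284,.085),g(524,5,.085),g(528.5,160,.085); print("mouth",m,"axis yaw",yaw(f-m),yaw(f2-m),yaw(f-f2), "flange w",np.linalg.norm(g(500,288,.085)-g(570,282,.085)))
n,c,h=g(283,47,.036),g(294,325,.036),g(298,387,.036);print("nose",n,"collar",c,"hend",h,yaw(n-h),yaw(n-c),np.linalg.norm(n-c),np.linalg.norm(n-h))
fo=[g(446,28,.016),g(584,24,.016),g(572,275,.016),g(446,280,.016)];print("foot",fo,yaw(fo[0]-fo[3]),yaw(fo[1]-fo[2]))
```

```text
mouth [0.5794 0.131 ] axis yaw 1.518054587405984 1.5303705526140716 1.50653582444384 flange w 0.04136611795139103
nose [0.4536 0.2904] collar [0.4195 0.1138] hend [0.4114 0.0658] 1.3849034399943503 1.3799067575221815 0.17988573769951025 0.2286206674029213
foot [array([0.5552, 0.2874]), array([0.642 , 0.2747]), array([0.623 , 0.1107]), array([0.5318, 0.1226])] 1.4297198297963207 1.4554922557372125
```

Call:
apply_moves(
  motion="-1 12 -35 0 0.6;-1 12.5 -35 0 0;-1 0 0 50 0;-1 0 0 50 0;-1 0 0 40 0;-1 0 0 30 0;-1 0 0 0 0;-1 0 0 0 0",
  newtons=20,
)

```text
clock: 3.45
tcp_pos: [0.4343, 0.1889, 0.0626]
tcp_rot: [[0.179, 0.984, 0.002], [0.984, -0.179, 0.0], [0.001, 0.002, -1.0]]
ft_force: [0.2, -0.7, -0.0]
gripper_width: 0.0853
gripper_force: 0.0
```

Run:
```python
from h import *
im,K,C,s=wrist("pics/w2.png"); np.savez("w2.npz",K=K,C=C); print(s["tcp_pos"],s["tcp_rot"],s["clock"],s["ft_force"])
cv2.imwrite("pics/w2b.png",cv2.resize(im,None,fx=1.56,fy=1.56,interpolation=cv2.INTER_CUBIC))
```

```text
[0.4343 0.1889 0.0626] [[ 0.1788  0.9839  0.002 ]
 [ 0.9839 -0.1788  0.0003]
 [ 0.0007  0.0019 -1.    ]] 3.45 [ 0.2359 -0.6607 -0.0364]
```

View pics/w2b.png

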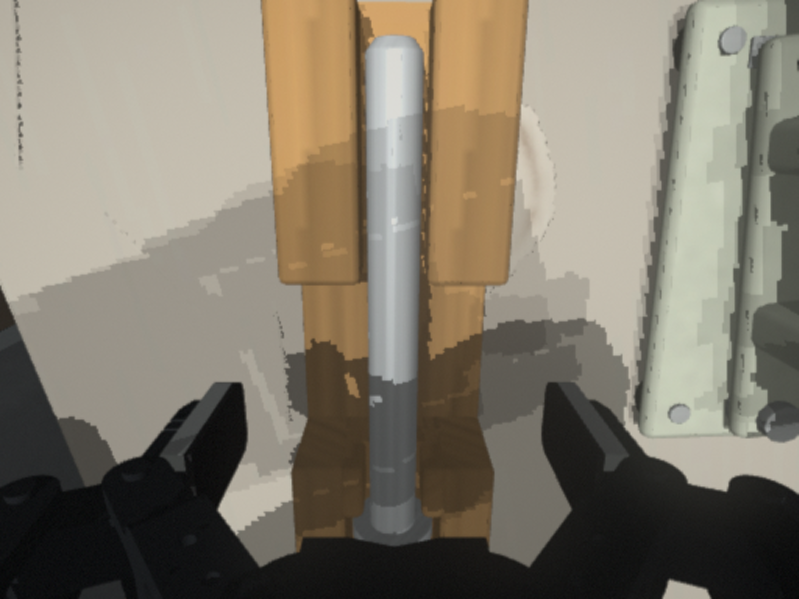

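Run:
```python
from h import *
d=np.load("w2.npz");K,C=d["K"],d["C"]
t=np.array([.4343,.1889]);x=np.array([.1788,.9839]);y=np.array([.9839,-.1788])
for u,v,z in((394,37,.036),(394,525,.036),(395,283,.046),(395,415,.046),(393,200,.045)):
    q=ray((u/1.56-.2,v/1.56-.2),K,C,z)[:2]-t; print(q@x,q@y)
```

```text
0.10429774705665569 0.0003918551641437129
-0.07514265903641434 0.0003149682124876532
0.029598342995775666 0.0006693392405254256
-0.019036992386875288 0.0006762743919042475
0.056355969898487644 4.143970477273812e-05
```

Call:
apply_moves(
  motion="-1 0 0 24 0;-1 0 0 22 0;-1 0 0 0 0;1 0 0 0 0;1 0 0 0 0;1 0 0 0 0;1 0 0 0 0;1 0 0 0 0",
  newtons=20,
)

```text
clock: 4.5
tcp_pos: [0.4342, 0.1883, 0.0157]
tcp_rot: [[0.18, 0.984, 0.001], [0.984, -0.18, 0.0], [0.0, 0.001, -1.0]]
ft_force: [-1.3, -0.4, 5.1]
gripper_width: 0.0173
gripper_force: 20.1
```

Call:
apply_moves(
  motion="1 0 0 0 0;1 0 0 -9 0;1 0 0 -20 0;1 0 0 -20 0;1 -30 0 0 0;1 -50 0 0 0;1 -50 0 0 0;1 -46 0 0 -3.6;1 0 40 0 -3.6;1 2 50 0 0;1 2 50 0 0;1 2.5 30 0 0",
  newtons=50,
)

```text
clock: 6.0
tcp_pos: [0.5738, 0.0097, 0.0643]
tcp_rot: [[0.055, 0.998, 0.0], [0.998, -0.055, 0.0], [0.0, 0.0, -1.0]]
ft_force: [-1.0, 0.0, -2.6]
gripper_width: 0.0163
gripper_force: 49.1
```

Call:
apply_moves(
  motion="1 0 0 0 0;1 0 0 0 0",
)

```text
clock: 6.25
tcp_pos: [0.5712, 0.01, 0.064]
tcp_rot: [[0.055, 0.998, -0.002], [0.998, -0.055, 0.0], [0.0, -0.002, -1.0]]
ft_force: [-0.7, -0.5, -1.4]
gripper_width: 0.0163
gripper_force: 49.3
```

Run:
```python
from h import *
from workcell import eyes
im,K,C,s=wrist("pics/w3.png"); np.savez("w3.npz",K=K,C=C); print(s["tcp_pos"],s["tcp_rot"],s["clock"],s["ft_force"],s["torque"])
a=cv2.resize(im[:260,130:390],None,fx=2.2,fy=2.2,interpolation=cv2.INTER_CUBIC)
f=eyes.grab_frame("scene"); cv2.imwrite("pics/s3.png",f["image"])
np.savez("s3.npz",K=f["mtx"],C=f["pose"])
for p in ((.579,.131,.085),(.572,.012,.085)): print(proj(p,f["mtx"],f["pose"]))
cv2.imwrite("pics/w3b.png",a)
```

```text
[0.5712 0.01   0.064 ] [[ 0.055   0.9985 -0.0016]
 [ 0.9985 -0.055   0.0003]
 [ 0.0002 -0.0016 -1.    ]] 6.25 [-0.6719 -0.4665 -1.4394] [-0.0029  0.0491 -0.0168]
[277.1302 180.0431]
[307.8248 169.501 ]
```

View pics/w3b.png

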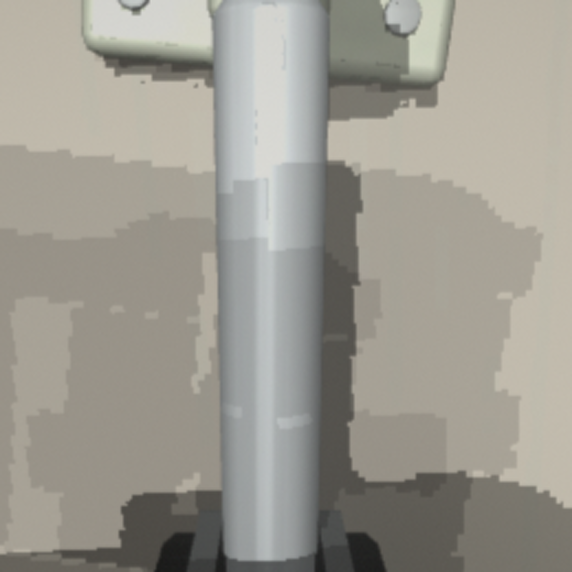

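Run:
```python
import cv2
i=cv2.imread("pics/s3.png")[110:260,200:390]
cv2.imwrite("pics/s3b.png",cv2.resize(i,None,fx=4,fy=4,interpolation=cv2.INTER_CUBIC))
```

```text
(no output)
```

View pics/s3b.png

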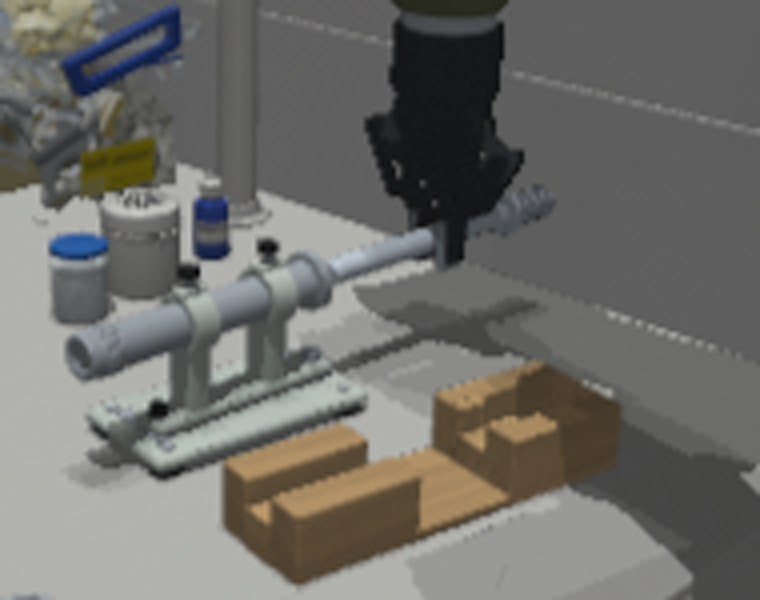

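Run:
```python
from h import *
d=np.load("s3.npz");K,C=d["K"],d["C"]
im=cv2.cvtColor(cv2.imread("pics/s3.png"),cv2.COLOR_BGR2GRAY).astype(int)
b=lambda t:np.array([.579,.131,.085])+t*np.array([np.cos(1.515),np.sin(1.515),0])
print([proj(b(t),K,C) for t in (-.10,-.05,-.02,0,.09,.19)])
for c in (287,290,294,298,302): print(c,im[158:188,c])
for c in (228,232,236,242,256,258): print(c,im[175:210,c])
```

```text
[array([303.0596, 171.0817]), array([290.4421, 175.4424]), array([282.5419, 178.1728]), array([277.1302, 180.0431]), array([251.2266, 188.9955]), array([219.0842, 200.1041])]
287 [ 95  96  95  96  96  95  95 160 180 177 177 178 177 177 166 187 194 181
 160 129  94 108 160 178 178 178 178 177 178 178]
290 [ 95  96  96  96  96  95  95  96 161 180 178 178 178 162 170 189 183 161
 130  95 108 160 177 139 108 108 109 120 162 165]
294 [ 96  96  96  95  96  96  96  95  96 120 163 177 167 159 157 148 133 110
  87 111 161 178 178 139 108 108 109 109 109 108]
298 [ 18  79  95  95  96  96  95  95  95  95 100 144 160 155 144 125 100  84
 145 175 177 177 139 109 109 109 108 109 108  94]
302 [ 24  22  23  22  43  52  53  57  59  71 137 158 151 139 118  92  90 154
 177 178 147 115 108 108 109 109 108  97  86  84]
228 [ 93  92  90  89  88  87  86  84  94 147 132 107 108 155 175 166 146 133
 125 136 121 111 118 118 100  82  74  67 100 158 177 177 178 177 165]
232 [ 99  98  97  95  94  93  93  92  90  87 153 177 177 168 161 160 156 151
 141 132 123 109  94  79  67  63 102 159 178 178 178 178 177 180 182]
236 [ 97  96  96  96  94  92  91  90  89  82 152 178 168 161 159 155 149 139
 129 118 104  89  74  65  62 146 176 177 177 177 177 178 178 181 184]
242 [ 83  83  82  81  81  79  78  74 111 108 103 146 161 157 150 140 129 118
 105  89  73  64  66 106 121 121 121 121 120 119 129 138 140 141 123]
256 [170 177 178 178 178 178 169 164 162 157 148 137 127 112  94  78  68  81
 149 175 178 178 177 178 177 177 185 186 184 163 109  75  75  74 136]
258 [176 178 178 177 178 169 165 164 159 151 141 131 117 100  83  70  64 143
 175 177 178 177 178 178 177 176 181 185 159 105  75  75 122 146 158]
```

Run:
```python
from h import *
im=cv2.cvtColor(cv2.imread("pics/w3.png"),cv2.COLOR_BGR2GRAY).astype(float)
K=np.load("w3.npz")["K"]
g=np.abs(cv2.Sobel(cv2.GaussianBlur(im,(3,3),0),cv2.CV_64F,1,0))
def sub(r,lo,hi):
    k=lo+np.argmax(r[lo:hi]); a,b,c=r[k-1:k+2]; return k+(a-c)/(2*(a-2*b+c))
for v in range(15,240,20):
    r=g[v-1:v+2].mean(0); L,R=sub(r,218,242),sub(r,266,290)
    tl,tr=(L-K[0,2])/K[0,0],(R-K[0,2])/K[0,0]
    w=np.arctan(tr)-np.arctan(tl); up=-(v-K[1,2])/K[1,1]
    d=.009/np.sin(w/2)/np.hypot(1,up)*np.cos(0) # range to axis in ~perp plane -> depth approx
    # axis is tilted to the view: perpendicular distance D from camera to axis gives w; D= .123-plane distance
    print(v,round(L,2),round(R,2),round((L+R)/2,2),round(R-L,2))
```

```text
15 225.92 276.28 251.1 50.36
35 227.56 277.88 252.72 50.31
55 226.49 279.01 252.75 52.51
75 227.04 286.42 256.73 59.38
95 227.24 275.16 251.2 47.92
115 227.65 275.6 251.62 47.94
135 228.3 285.11 256.7 56.81
155 227.93 274.13 251.03 46.2
175 229.08 289.28 259.18 60.2
195 229.18 288.22 258.7 59.04
215 229.69 273.72 251.7 44.03
235 231.11 273.57 252.34 42.45
```

Call:
apply_moves(
  motion="1 6 0 0 0;1 6 0 0 0;1 3 0 0 0;1 2 0 0 0;1 2 0 0 0;1 0 0 0 0",
)

```text
clock: 7.1
tcp_pos: [0.5732, 0.0288, 0.0643]
tcp_rot: [[0.055, 0.998, -0.0], [0.998, -0.055, -0.0], [-0.0, -0.0, -1.0]]
ft_force: [-0.0, -0.7, -2.3]
gripper_width: 0.0163
gripper_force: 49.3
```

Call:
apply_moves(
  motion="1 2 0 0 0;1 2 0 0 0;1 2 0 0 0;1 0 0 0 0",
)

```text
clock: 7.6
tcp_pos: [0.5734, 0.0349, 0.0643]
tcp_rot: [[0.055, 0.998, -0.0], [0.998, -0.055, 0.0], [0.0, -0.0, -1.0]]
ft_force: [-0.8, 0.5, -2.2]
gripper_width: 0.0165
gripper_force: 49.3
```

Call:
apply_moves(
  motion="1 2 0 0 0;1 2 0 0 0;1 2 0 0 0;1 0 0 0 0",
)

```text
clock: 8.1
tcp_pos: [0.5738, 0.041, 0.0643]
tcp_rot: [[0.055, 0.998, -0.0], [0.998, -0.055, 0.0], [0.0, -0.0, -1.0]]
ft_force: [-1.5, 1.4, -2.8]
gripper_width: 0.0167
gripper_force: 49.3
```

Call:
apply_moves(
  motion="1 3 0 0 0;1 3 0 0 0;1 2 0 0 0;1 0 0 0 0",
)

```text
clock: 8.6
tcp_pos: [0.5743, 0.0491, 0.0643]
tcp_rot: [[0.055, 0.998, 0.0], [0.998, -0.055, 0.0], [0.0, 0.0, -1.0]]
ft_force: [-0.5, 1.1, -2.8]
gripper_width: 0.0165
gripper_force: 49.3
```

Call:
apply_moves(
  motion="1 3 0 0 0;1 3 0 0 0;1 3 0 0 0;1 3 0 0 0;1 0 0 0 0",
)

```text
clock: 9.22
tcp_pos: [0.575, 0.0611, 0.0643]
tcp_rot: [[0.055, 0.998, 0.0], [0.998, -0.055, 0.0], [0.0, 0.0, -1.0]]
ft_force: [-0.2, 0.7, -1.4]
gripper_width: 0.0168
gripper_force: 49.3
```

Run:
```python
from h import *
im,K,C,s=wrist("pics/w4.png"); np.savez("w4.npz",K=K,C=C); print(s["tcp_pos"],s["tcp_rot"][:,0],s["clock"],s["ft_force"],s["torque"])
cv2.imwrite("pics/w4b.png",cv2.resize(im[:280],None,fx=1.56,fy=1.56,interpolation=cv2.INTER_CUBIC))
```

```text
[0.575  0.0611 0.0643] [0.0549 0.9985 0.0004] 9.225 [-0.2265  0.6902 -1.3945] [0.1822 0.2501 0.1248]
```

View pics/w4b.png

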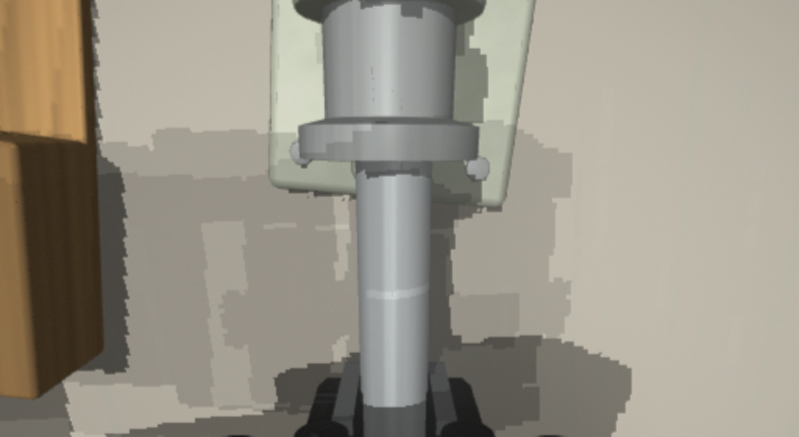

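Run:
```python
from h import *
d=np.load("w4.npz");K,C=d["K"],d["C"]
print(ray((388/1.56,160/1.56),K,C,.1055),ray((298/1.56,155/1.56),K,C,.085),ray((479/1.56,155/1.56),K,C,.085))
```

```text
[0.5781 0.1315 0.1055] [0.557  0.1331 0.085 ] [0.5991 0.1307 0.085 ]
```

Call:
apply_moves(
  motion="1 2 -0.5 0 0;1 3 -0.5 0 0;1 3 0 0 0;1 3 0 0 0;1 3 0 0 0;1 0 0 0 0",
)

```text
clock: 10.02
tcp_pos: [0.5748, 0.075, 0.0643]
tcp_rot: [[0.055, 0.998, 0.0], [0.998, -0.055, 0.0], [0.0, 0.0, -1.0]]
ft_force: [-0.4, -0.7, -1.3]
gripper_width: 0.0165
gripper_force: 49.3
```

Call:
apply_moves(
  motion="1 3 0 0 0;1 3 0 0 0;1 3 0 0 0;1 3 0 0 0;1 3 0 0 0;1 0 0 0 0",
)

```text
clock: 10.78
tcp_pos: [0.5755, 0.09, 0.0643]
tcp_rot: [[0.055, 0.998, -0.0], [0.998, -0.055, 0.0], [0.0, -0.0, -1.0]]
ft_force: [-0.2, -0.1, -2.4]
gripper_width: 0.0161
gripper_force: 49.3
```

Call:
apply_moves(
  motion="1 3 0 0 0;1 3 0 0 0;1 3 0 0 0;1 3 0 0 0;1 3 0 0 0;1 0 0 0 0",
)

```text
clock: 11.52
tcp_pos: [0.5764, 0.1049, 0.0643]
tcp_rot: [[0.055, 0.998, -0.0], [0.998, -0.055, 0.0], [0.0, -0.0, -1.0]]
ft_force: [-0.3, 0.1, -2.7]
gripper_width: 0.0163
gripper_force: 49.3
```

Call:
apply_moves(
  motion="1 3 0 0 0;1 3 0 0 0;1 3 0 0 0;1 2 0 0 0;1 0 0 0 0",
)

```text
clock: 12.15
tcp_pos: [0.577, 0.115, 0.0643]
tcp_rot: [[0.055, 0.998, -0.0], [0.998, -0.055, -0.001], [-0.001, -0.0, -1.0]]
ft_force: [-0.3, -4.0, -2.9]
gripper_width: 0.0166
gripper_force: 49.3
```

Call:
apply_moves(
  motion="-1 0 0 0 0;-1 0 0 0 0;-1 0 0 0 0;-1 0 0 0 0;-1 0 0 0 0;-1 0 0 -20 0;-1 0 0 -25 0;-1 0 0 -25 0;-1 -48 0 0 0;-1 -49 0 0 0;-1 0 0 0 0;-1 0 0 0 0",
)

```text
clock: 13.65
tcp_pos: [0.5716, 0.0191, 0.1343]
tcp_rot: [[0.055, 0.998, 0.0], [0.998, -0.055, 0.0], [0.0, 0.0, -1.0]]
ft_force: [-0.4, 1.0, -0.3]
gripper_width: 0.0854
gripper_force: 0.0
```

Run:
```python
from h import *
im,K,C,s=wrist("pics/w5.png"); np.savez("w5.npz",K=K,C=C); print(s["tcp_pos"],s["tcp_rot"][:,0],s["clock"],s["ft_force"],s["torque"])
cv2.imwrite("pics/w5b.png",cv2.resize(im,None,fx=1.56,fy=1.56,interpolation=cv2.INTER_CUBIC))
```

```text
[0.5716 0.0191 0.1343] [0.0554 0.9985 0.0002] 13.65 [-0.4284  0.9546 -0.3488] [-0.0276 -0.0155 -0.0014]
```

View pics/w5b.png

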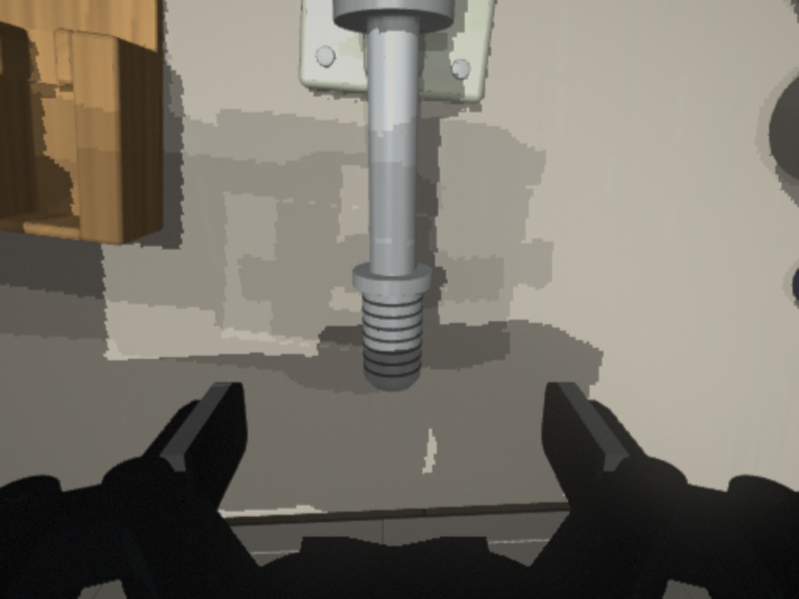

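Run:
```python
from h import *
d=np.load("w5.npz");K,C=d["K"],d["C"]
t=np.array([.5716,.0191]);x=np.array([.0554,.9985]);y=np.array([.9985,-.0554])
for n,u,v,z in(("collar L",353,280,.083),("collar R",431,280,.083),("hend",391,390,.084),("hmid",392,340,.081),("shaft",393,100,.085),("mouth",394,30,.1055)):
    q=ray((u/1.56-.2,v/1.56-.2),K,C,z)[:2]-t; print(n,q@x,q@y)
```

```text
collar L 0.0211347923428198 -0.01592531518637399
collar R 0.02112475808635822 0.015090407225110482
hend -0.026824868336406852 -0.0009077028739875497
hmid -0.005308409035439393 -0.00046417631832346395
shaft 0.08799322527908401 4.406372820762838e-05
mouth 0.10658095471821964 0.0004059053938991685
```

Call:
apply_moves(
  motion="-1 -2 -0.5 25 0;-1 0 0 25 0;-1 0 0 15 0;-1 0 0 8 0;-1 0 0 0 0;1 0 0 0 0;1 0 0 0 0;1 0 0 0 0;1 0 0 0 0;1 0 0 0 0",
  newtons=20,
)

```text
clock: 14.95
tcp_pos: [0.5711, 0.0168, 0.0614]
tcp_rot: [[0.055, 0.998, 0.0], [0.998, -0.055, -0.0], [-0.0, 0.0, -1.0]]
ft_force: [-0.1, -0.7, 0.9]
gripper_width: 0.0233
gripper_force: 21.9
```

Call:
apply_moves(
  motion="1 0 0 -1.5 0;1 0 0 -1.5 0;1 0 0 0 0",
)

```text
clock: 15.32
tcp_pos: [0.5709, 0.0169, 0.0642]
tcp_rot: [[0.055, 0.998, -0.0], [0.998, -0.055, -0.0], [-0.0, -0.0, -1.0]]
ft_force: [-0.0, -0.6, -1.9]
gripper_width: 0.0232
gripper_force: 21.6
```

Call:
apply_moves(
  motion="1 0 0 0 0;1 1.5 0 0 0;1 2 0 0 0;1 2 0 0 0;1 2 0 0 0;1 2 0 0 0",
  newtons=40,
)

```text
clock: 16.08
tcp_pos: [0.5716, 0.0253, 0.0643]
tcp_rot: [[0.055, 0.998, -0.0], [0.998, -0.055, -0.002], [-0.002, -0.0, -1.0]]
ft_force: [-0.9, -6.8, -1.6]
gripper_width: 0.0228
gripper_force: 39.3
```

Call:
apply_moves(
  motion="1 2.5 0 0 0;1 2.5 0 0 0;1 2.5 0 0 0;1 2.5 0 0 0;1 2.5 0 0 0;1 2.5 0 0 0",
)

```text
clock: 16.82
tcp_pos: [0.5725, 0.0403, 0.0643]
tcp_rot: [[0.055, 0.998, -0.0], [0.998, -0.055, -0.002], [-0.002, 0.0, -1.0]]
ft_force: [-0.8, -7.1, -2.5]
gripper_width: 0.0229
gripper_force: 39.3
```

Call:
apply_moves(
  motion="1 2.5 0 0 0;1 2.5 0 0 0;1 2.5 0 0 0;1 2.5 0 0 0;1 2.5 0 0 0;1 2.5 0 0 0",
)

```text
clock: 17.58
tcp_pos: [0.5733, 0.0552, 0.0643]
tcp_rot: [[0.055, 0.998, 0.0], [0.998, -0.055, -0.002], [-0.002, 0.0, -1.0]]
ft_force: [-1.4, -7.6, -0.9]
gripper_width: 0.0225
gripper_force: 39.3
```

Call:
apply_moves(
  motion="1 2.5 0 0 0;1 2.5 0 0 0;1 2.5 0 0 0;1 2.5 0 0 0;1 2.5 0 0 0;1 2.5 0 0 0",
)

```text
clock: 18.32
tcp_pos: [0.5743, 0.0699, 0.0645]
tcp_rot: [[0.055, 0.998, 0.0], [0.998, -0.055, -0.002], [-0.002, 0.0, -1.0]]
ft_force: [-0.2, -10.3, -0.1]
gripper_width: 0.0227
gripper_force: 39.4
```

Call:
apply_moves(
  motion="1 1.5 0 -0.2 0;1 2 0 -0.2 0;1 2 0 0 0;1 2 0 0 0",
)

```text
clock: 18.82
tcp_pos: [0.5746, 0.0777, 0.0647]
tcp_rot: [[0.055, 0.998, 0.0], [0.998, -0.055, -0.002], [-0.002, 0.0, -1.0]]
ft_force: [-1.3, -7.7, -0.3]
gripper_width: 0.0227
gripper_force: 39.4
```

Call:
apply_moves(
  motion="1 2 0 0 0;1 2 0 -0.2 0;1 2 0 0 0;1 2 0 0 0;1 2 0 0 0",
)

```text
clock: 19.45
tcp_pos: [0.5751, 0.0877, 0.0649]
tcp_rot: [[0.055, 0.998, -0.0], [0.998, -0.055, -0.002], [-0.002, 0.0, -1.0]]
ft_force: [-0.3, -8.1, -1.2]
gripper_width: 0.0227
gripper_force: 39.3
```

Call:
apply_moves(
  motion="1 2 0 0 0;1 2 0 0 0;1 1.5 0 0 0;1 1.5 0 0 0",
)

```text
clock: 19.95
tcp_pos: [0.5756, 0.0946, 0.065]
tcp_rot: [[0.055, 0.998, 0.0], [0.998, -0.055, -0.002], [-0.002, 0.0, -1.0]]
ft_force: [-0.7, -6.4, -0.8]
gripper_width: 0.0227
gripper_force: 39.4
```

Call:
apply_moves(
  motion="1 1 0 0 0;1 1 0 0 0",
)

```text
clock: 20.2
tcp_pos: [0.5757, 0.0966, 0.0649]
tcp_rot: [[0.055, 0.998, 0.0], [0.998, -0.055, -0.002], [-0.002, 0.0, -1.0]]
ft_force: [-0.5, -6.8, -1.4]
gripper_width: 0.0227
gripper_force: 39.4
```

Call:
apply_moves(
  motion="1 1 0 0 0;1 1 0 0 0",
)

```text
clock: 20.45
tcp_pos: [0.5758, 0.0986, 0.065]
tcp_rot: [[0.055, 0.998, 0.0], [0.998, -0.055, -0.002], [-0.002, 0.0, -1.0]]
ft_force: [-0.4, -6.4, -1.5]
gripper_width: 0.0229
gripper_force: 39.4
```

Call:
apply_moves(
  motion="1 0.8 0 0 0;1 0.5 0 0 0",
)

```text
clock: 20.7
tcp_pos: [0.5759, 0.0999, 0.065]
tcp_rot: [[0.055, 0.998, 0.0], [0.998, -0.055, -0.002], [-0.002, 0.0, -1.0]]
ft_force: [-0.1, -7.0, -0.2]
gripper_width: 0.0226
gripper_force: 39.4
```

Call:
apply_moves(
  motion="1 0.5 0 0 0;1 0.4 0 0 0",
)

```text
clock: 20.95
tcp_pos: [0.5759, 0.1008, 0.065]
tcp_rot: [[0.055, 0.998, 0.0], [0.998, -0.055, -0.002], [-0.002, 0.0, -1.0]]
ft_force: [0.1, -7.4, -0.7]
gripper_width: 0.023
gripper_force: 39.4
```

Call:
apply_moves(
  motion="1 0.4 0 0 0;1 0.3 0 0 0",
)

```text
clock: 21.2
tcp_pos: [0.576, 0.1015, 0.065]
tcp_rot: [[0.055, 0.998, 0.0], [0.998, -0.055, -0.002], [-0.002, 0.0, -1.0]]
ft_force: [-0.6, -7.0, -0.4]
gripper_width: 0.0225
gripper_force: 39.4
```

Call:
apply_moves(
  motion="1 0.5 0 0 0;1 0.4 0 0 0",
)

```text
clock: 21.45
tcp_pos: [0.576, 0.1024, 0.065]
tcp_rot: [[0.055, 0.998, 0.0], [0.998, -0.055, -0.002], [-0.002, 0.0, -1.0]]
ft_force: [0.5, -7.2, -0.4]
gripper_width: 0.0225
gripper_force: 39.4
```

Call:
apply_moves(
  motion="1 0.4 0 0 0;1 0.4 0 0 0",
)

```text
clock: 21.7
tcp_pos: [0.5761, 0.1032, 0.065]
tcp_rot: [[0.055, 0.998, 0.0], [0.998, -0.055, -0.002], [-0.002, 0.0, -1.0]]
ft_force: [0.2, -8.1, -0.6]
gripper_width: 0.0228
gripper_force: 39.4
```

Call:
apply_moves(
  motion="1 0.4 0 0 0;1 0.4 0 0 0",
)

```text
clock: 21.95
tcp_pos: [0.5761, 0.1038, 0.065]
tcp_rot: [[0.055, 0.998, 0.0], [0.998, -0.055, -0.002], [-0.002, 0.0, -1.0]]
ft_force: [0.4, -9.5, -1.3]
gripper_width: 0.0226
gripper_force: 39.4
```

Call:
apply_moves(
  motion="1 0.4 0 0 0;1 0.4 0 0 0",
)

```text
clock: 22.2
tcp_pos: [0.5761, 0.1039, 0.065]
tcp_rot: [[0.055, 0.998, -0.0], [0.998, -0.055, -0.004], [-0.004, -0.0, -1.0]]
ft_force: [-1.2, -14.0, -0.1]
gripper_width: 0.0227
gripper_force: 39.4
```

Run:
```python
from h import *
from workcell import eyes
im,K,C,s=wrist(); print(s["ft_force"],s["torque"])
f=eyes.grab_frame("scene")["image"]
a=cv2.resize(im[60:260,160:345],(500,540),interpolation=cv2.INTER_CUBIC); b=cv2.resize(f[160:220,205:305],(300,180),interpolation=cv2.INTER_CUBIC)
c=np.zeros((540,800,3),np.uint8); c[:,:500]=a; c[:180,500:]=b
cv2.imwrite("pics/w6b.png",c)
```

```text
[ -1.2072 -13.9882  -0.1139] [-2.2772  0.2462 -0.0617]
```

View pics/w6b.png

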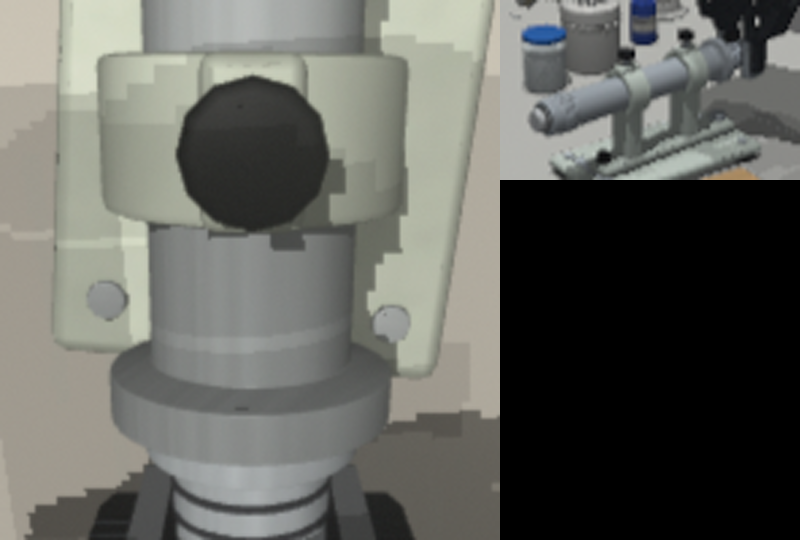

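Call:
apply_moves(
  motion="-1 0 0 0 0;-1 0 0 0 0;-1 0 0 0 0;-1 0 0 0 0;-1 0 0 0 0;-1 0 0 -20 0;-1 0 0 -40 0;-1 0 0 -40 0;-1 -20 0 -30 0;-1 0 0 0 0;-1 0 0 0 0",
)

```text
clock: 23.68
tcp_pos: [0.5744, 0.0862, 0.1938]
tcp_rot: [[0.055, 0.998, -0.002], [0.998, -0.055, 0.0], [0.0, -0.002, -1.0]]
ft_force: [-0.3, 0.7, -0.3]
gripper_width: 0.0853
gripper_force: 0.0
```

Run:
```python
from h import *
from workcell import ctrl
s=ctrl.read_state(); print(s["tcp_pos"],s["ft_force"],s["gripper_width"],s["clock"])
a,_,_,_=wrist("pics/w7.png")
print(ctrl.job_done())
```

```text
[0.5744 0.0862 0.1938] [-0.3383  0.6783 -0.2856] 0.08526759392312895 23.675
the job is handed in; nothing more can be done
None
```

The plunger is fully home with its collar on the mouth and the piston stands proud at the front end; pushing never read more than about 14 N, nothing loose was touched, and the job was handed in at about 24 s.

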